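# Clamp the glued spool with the pump clamp

## Task

The tallest of the three wooden spools has a freshly glued crack. Stand it upright on the bed of the pump clamp, in front of the V-shaped jaw, and let it go; then pump the clamp's trigger until the sprung pad presses the spool into the V. Do not crush it: stop when the pad has been pushed about half way (8 mm of its 16 mm) back towards its holder plate, and finish while still holding the trigger squeezed so that it stays there; leave the other two spools where they stand.

Things in the scene. Friction and masses are not known exactly. Their poses are not given: they have to be found in the camera images.
- tall_spool: the spool to clamp: turned wood, 42 mm across its end flanges, 34 mm at the waist, 70 mm tall (flanges at heights 0-19 and 51-70 mm), about 50 g, loose, upright on the bench. Origin: centre of its underside; z up along its axis.
- mid_spool: another spool, 38 mm across, 55 mm tall, to be left alone. Origin: centre of its underside.
- short_spool: another spool, 44 mm across, 40 mm tall, to be left alone. Origin: centre of its underside.
- clamp: caulking-gun style pump clamp fixed on a wooden board (90 x 302 x 12 mm, its top is the bed; from -97 to +205 mm along the clamp's y). Origin: on the bench under the trigger's pivot; z up; +y: the ram's travel, from the upright handle to the fixed V jaw (90 degree V open to -y, 66 mm wide, 80 mm high). Steel cheeks beside the ram reach 119 mm above the bench, flanges 39 mm either side.
- seat (a point): point on the bed (12 mm above the bench) where the centre of the tall spool's underside is when fully in the V; 141 mm from the clamp's origin along its +y. A spool stood a few mm short of it (to -y) is pushed in by the pad. Seated spool to pad face: 45 mm less the ram's travel (29 to 45 mm at the start).
- handle_grip (a point): point in the middle of the fixed wooden handle, 178 mm above the bench. The handle is 22 mm wide (clamp x), 16 mm thick (clamp y, 8 mm either side of this point), its top 205 mm above the bench.
- trigger_grip (a point): middle of the trigger's wooden cross bar (12 mm diameter, 30 mm long along the clamp's x), the highest part of the trigger lever; moves with it, about 178 mm above the bench. At rest 40 mm to +y of handle_grip (54 mm over the outer faces of handle and bar); fully squeezed 22 mm (36 mm over the outer faces).
- trigger (a joint): trigger angle, rad: 0 let go, 0.26 fully squeezed towards the handle (bar moved 18 mm to -y). A spring of 3 to 4.5 N at the bar returns it. A squeeze drives the toothed ram up to 13 mm towards the V through a pawl; teeth are 4 mm apart, so up to 4 mm of each stroke is lost at its start.
- ram (a joint): travel of the ram towards the V, m: 0 to 0.062. It has 3 N of friction, so it stays when the trigger is let go, but it cannot hold the pad's spring by itself beyond about 3 mm of compression: the trigger must stay squeezed.
- pad (a joint): how far the sprung pad is pushed back towards its holder plate on the ram, m: 0 free (16 mm gap to the holder plate), 0.016 bottomed. Spring 1 N per mm, so 0.008 is 8 N on the spool; it takes about 12 N at the trigger bar. Beyond 0.012 the spool counts as crushed.
- pad_face: the pad, 46 mm wide, 56 mm tall (from 19 to 75 mm above the bench), rubber faced; moves along the clamp's y. Its origin lies at ground level on the clamp's middle line, 75 mm to -y of its face.
- trigger_lever: the trigger lever with its cross bar (see trigger_grip). Origin: on its pivot, 108 mm above the bench over the clamp's origin.
There are look-alikes about, which are no part of the job. What is shaped like the tall_spool but blue or orange is not meant.

How it is judged:
On the way, in this order (a step that is already met when the one before it is completed fails the run):
1. the tall spool stands upright on the bed in front of the V, let go, the pad not yet pressing it (distance between tall_spool and seat below 0.025 m and angle between tall_spool's own z axis and vertical below 0.1 rad and contact force between the fingers and tall_spool below 0.05 N and contact force between pad_face and tall_spool below 0.4 N), for 0.2 s.
2. the pad has reached the spool and presses it (contact force between pad_face and tall_spool above 0.8 N), for 0.1 s.
At the end, for the whole second after the job is handed in: the tall spool stands upright (within 0.08 rad) on the bed within 6 mm of its seat in the V, pressed by the pad with more than 3 N, the pad pushed back by 5 to 11 mm; the fingers hold the trigger (more than 2 N on it) and the robot does not touch the spool; the other two spools stand upright (value of joint pad between 0.005 and 0.011 m and contact force between pad_face and tall_spool above 3 N and contact force between the fingers and trigger_lever above 2 N and distance between tall_spool and seat below 0.006 m and angle between tall_spool's own z axis and vertical below 0.08 rad and contact force between each of the arm, the fingers and tall_spool below 0.1 N and linear speed of tall_spool below 0.02 m/s and angle between each of mid_spool, short_spool's own z axis and vertical below 0.1 rad); the arm keeps its last pose, push and grip.
It fails at once if the spool is crushed: pad pushed back by more than 12 mm (value of joint pad above 0.012 m).
It fails at once if one of the other spools is moved by more than 30 mm (distance of any of mid_spool, short_spool from where it was at the start of the episode above 0.03 m).
It also fails if it takes over 67 s, if anything falls off the work surface, if the arm or the gripper's body presses on something with over 40 N, if the wrist force passes 120 N, or if a joint passes its speed limit or range.

## Robot

A 6-joint arm with a two-finger parallel gripper is mounted at the origin on a cart in front of the work surface, level with it; the furniture and walls round the work are solid. World frame = base frame: x ahead of the robot, y to its left, z up, the work surface at z = 0. Lengths are in m, angles in rad, forces in N, time in s.
With the tool pointing down it reaches from about 0.375 to 0.9 m from the base axis. Payload 3.1 kg.
Tool frame: the origin (TCP) lies on the centre line of the jaws, within the pads' length; the fingertips stand 19 mm ahead of it and the grasp point (between the pads) is the TCP (ctrl.tip_extent is the distance from the TCP to the fingertips, in m); z points along the fingers, y is the line along which they close (so a half turn about z gives the same grasp; the last joint's range is limited). The gripper opens to 87 mm and grips with 3 to 60 N. Pads are 19 mm wide; open, the fingers measure 117 mm over their backs; the gripper's body (75 mm by 190 mm) begins 51 mm behind the grasp point.
Start: joints at [-1.405, 0.527, 1.433, -0, 1.181, -0.178], TCP at [0.211, -0.588, 0.242] pointing down, gripper open.
Joint ranges: [-3.08, 3.08], [-0.75, 2.2], [0.22, 2.44], [-1.43, 4.57], [0, 2.65], [-2.85, 2.85]. Speed limits (rad/s): [2.79, 2.79, 3.14, 3.14, 3.14, 3.14].

## Interface

Orientations are given as a 3x3 rotation matrix whose columns are the frame's x, y, z axes.
In Python, from workcell import ctrl gives the robot as it stands.
- The arm moves only by the tool drive_tool, never from a script. Its argument "commands" is one flat list of numbers, 7 for each row, row after row: the finger opening in mm, from 0 to 87, then the shift along the tool's x, y, z in mm, then the turn, a rotation vector about the tool's x, y, z in rad. A call has exactly 8 rows; each row is the pose to reach, as a shift and turn from the pose commanded when the call began, along the tool's axes at that moment; what a row does not reach only later rows make up. A row lasts 1/8 s, in which the tool goes at most 62.5 mm and 10.7 degrees, less where a joint would pass 70% of its speed; a pose out of reach is approached as far as the arm can. A call with a gripper value outside its range is refused whole. The fingers move at their own pace and stop on an object; "squeeze" is the grip in N (left out, the last holds). Time passes only in rows, so rows that repeat a pose let the fingers close, or fill a call up. It gives the time, the measured TCP pose, the force, the opening and the grip force at its end, in the units of the state.
- ctrl.get_state(): the state, without advancing time (a new reading comes with each control period).
- ctrl.get_image(name): name is "side" or "top" or "wrist"; returns a dict with "img" (420x560x3 uint8, red, green, blue), "fovy" (degrees; the focal length in pixels is half the picture's height over the tangent of half this angle, whatever the lens; pixels are square), "cx", "cy" (the principal point, pixels), "cam_to_world" (4x4, takes a point from camera to world coordinates); the wrist camera has in their place "tool_from_camera" (4x4, takes a point from camera to tool coordinates, whose origin is the TCP and whose axes are the flange's). Camera axes: x right, y down, z forward; pixel columns grow to the right and rows downward; lengths in m; the calibration is good to about 2 mm. A picture is of the moment at which its call begins: read the wrist's pose just before it. There is no depth.
- ctrl.sign_off(): hands the job in; it is judged then, once.
The state is a dict: "t": time; "joints": joint angles; "joint_velocities": joint speeds; "tau": joint torques, N m; "eef_pos": TCP position; "tool_rot": TCP orientation; "wrist_force": force on the tool from outside, world axes, zero at the start; "wrist_torque": the same for the moment, N m; "opening": finger opening in m; "grip_force": force on a finger pad.
Only numpy, scipy, OpenCV 4.12 (cv2) and the standard library are available. Lean on these libraries where they do the work, as an engineer would, in place of code of your own. Each camera call takes 0.05 s, during which the arm holds its last target. There are 200 camera calls.

## Working session

There is one attempt and no reset: what is moved stays moved. The work goes in short steps, Python scripts to look and compute and a tool call to move; the robot and the scene stay as the last step left them, time stands still between calls to the robot, and variables do not carry over. Pictures are saved under pics/ and viewed, at most 10 in all, crops included, and the job is handed in when it is done.

Besides the shell and the picture viewer there is one more tool, called after "Emit:" by a JSON object that holds its "method" and its "body", one argument or row to a line. drive_tool: Moves the arm, as the interface text tells. Its arguments: {"type":"object","properties":{"commands":{"type":"array","items":{"type":"number"}},"squeeze":{"type":"number"}},"required":["commands"]}

```bash
mkdir -p pics; cat > h.py <<'E'
import numpy as np, cv2
from workcell import ctrl
def snap(n,f=None):
    s=ctrl.get_state(); d=ctrl.get_image(n)
    if n=="wrist":
        T=np.eye(4);T[:3,:3]=np.array(s["tool_rot"]);T[:3,3]=s["eef_pos"];d["cam_to_world"]=T@np.array(d["tool_from_camera"])
    d["M"]=np.array(d["cam_to_world"])
    if f: cv2.imwrite("pics/"+f,d["img"][:,:,::-1]); np.savez("pics/"+f+".npz",img=d["img"],M=d["M"],fovy=d["fovy"],cx=d["cx"],cy=d["cy"])
    return d
def ray(d,u,v,z):
    f=210/np.tan(np.radians(float(d["fovy"]))/2)
    r=d["M"][:3,:3]@np.array([(u-d["cx"])/f,(v-d["cy"])/f,1]);o=d["M"][:3,3]
    return o+r*(z-o[2])/r[2]
def proj(d,p):
    f=210/np.tan(np.radians(float(d["fovy"]))/2)
    q=d["M"][:3,:3].T@(np.array(p)-d["M"][:3,3]); return np.round([f*q[0]/q[2]+d["cx"],f*q[1]/q[2]+d["cy"]],1)
E
python3 - <<'E'
from h import *
for n in("top","side"):
    d=snap(n,n+"0.png"); print(n,d["fovy"],d["cx"],d["cy"],d["M"].round(3).tolist())
a=cv2.imread("pics/top0.png");b=cv2.imread("pics/side0.png")
s=ctrl.get_state();print(s["t"],s["eef_pos"],np.array(s["tool_rot"]).round(3).tolist())
E
```

```text
top 51.28746782774348 285.46822964075545 211.75856042950983 [[0.002, -0.986, 0.169, 0.414], [-1.0, -0.003, -0.007, 0.114], [0.008, -0.169, -0.986, 1.002], [0.0, 0.0, 0.0, 1.0]]
side 48.980243508456624 278.6809369022603 209.45140492883962 [[-0.981, -0.124, 0.15, 0.368], [-0.194, 0.625, -0.756, 1.03], [0.0, -0.771, -0.637, 0.902], [0.0, 0.0, 0.0, 1.0]]
0.1 [ 0.21057211 -0.58778041  0.24065514] [[0.941, 0.337, -0.0], [0.337, -0.941, 0.002], [0.0, -0.002, -1.0]]
```

View pics/top0.png

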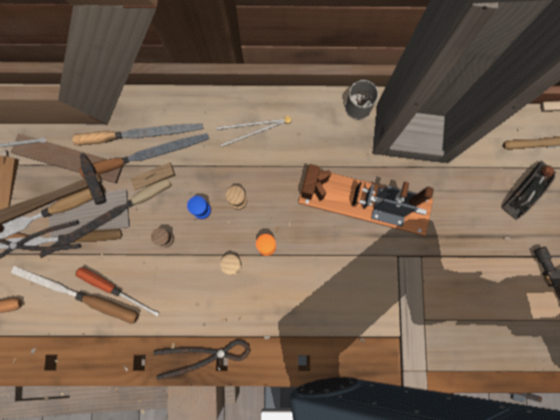

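View pics/side0.png

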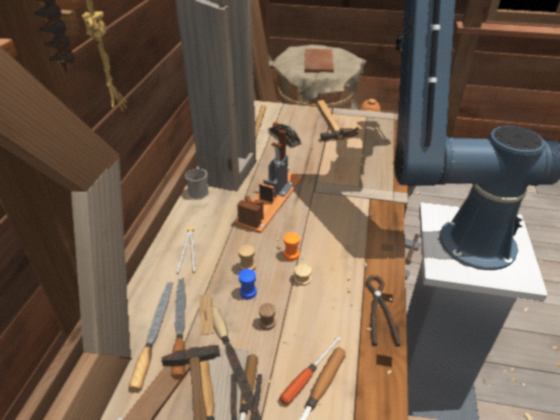

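Top view: wooden spools at (235,196), (162,236, dark) and (230,264); blue (199,207) and orange (266,244) are the look-alikes. The clamp is at (300–435, 165–235), with its V jaw at the left end. In the side view the wooden ones are at (247,258), (267,316) and (302,273). I'll confirm with a crop.

```bash
python3 - <<'E'
from h import *
a=cv2.imread("pics/top0.png")[150:290,140:440];b=cv2.imread("pics/side0.png")[110:340,190:340]
A=cv2.resize(a,(780,364),interpolation=cv2.INTER_CUBIC)
B=cv2.resize(b,(391,600),interpolation=cv2.INTER_CUBIC)
c=np.zeros((600,800,3),np.uint8); 
A=cv2.resize(a,(405,189),interpolation=cv2.INTER_CUBIC)
c[:,:391]=B
c[:189,395:800]=A
w=snap("wrist")["img"][:,:,::-1]; c[200:504,395:800]=cv2.resize(w,(405,304))
cv2.imwrite("pics/crop.png",c)
t=np.load("pics/top0.png.npz");s=np.load("pics/side0.png.npz")
for n,u,v in(("A",235,196),("dark",162,236),("C",230,264),("blue",199,207),("or",266,244)): print(n,[ray(t,u,v,z).round(3).tolist() for z in(0,.07)])
for n,u,v in(("A",247,270),("dark",267,327),("C",302,282),("bl",247,296),("or",291,257)): print(n,ray(s,u,v,0.0).round(3))
E
```

```text
A [[0.623, 0.225, 0.0], [0.608, 0.217, 0.07]]
dark [[0.528, 0.391, 0.0], [0.52, 0.371, 0.07]]
C [[0.465, 0.233, 0.0], [0.461, 0.225, 0.07]]
blue [[0.596, 0.308, 0.0], [0.583, 0.294, 0.07]]
or [[0.51, 0.151, 0.0], [0.504, 0.149, 0.07]]
A [0.613 0.224 0.   ]
dark [0.522 0.391 0.   ]
C [0.463 0.237 0.   ]
bl [0.591 0.31  0.   ]
or [0.507 0.154 0.   ]
```

View pics/crop.png

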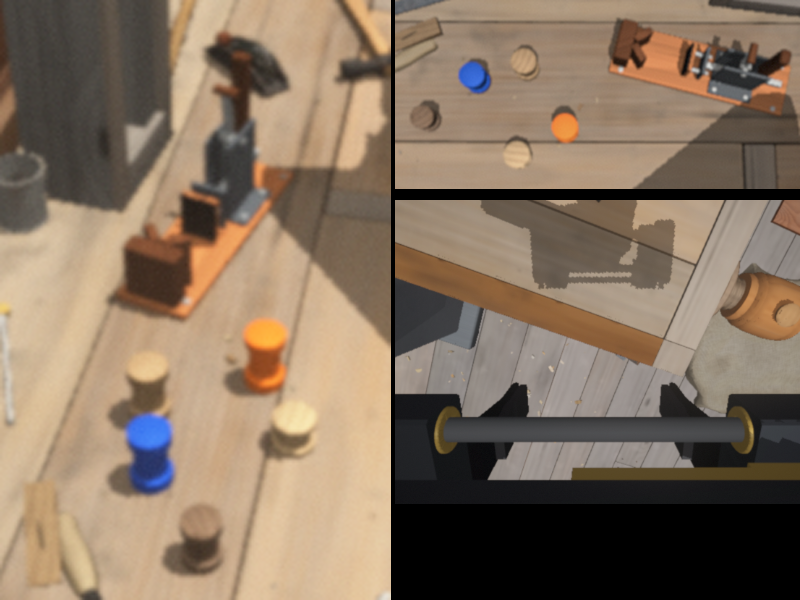

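The wooden candidates are A (235,196), dark (162,236) and C (230,264). A fits: it has the same tall shape as blue and orange, and the dark one is the mid spool and C the short one. Next I'll measure A's top and the clamp.

```bash
python3 - <<'E'
from h import *
t=np.load("pics/top0.png.npz");img=t["img"]
hsv=cv2.cvtColor(img,cv2.COLOR_RGB2HSV)
for p in((320,205),(350,185),(235,193),(250,180)): print(p,hsv[p[1],p[0]])
m=((hsv[...,0]<12)&(hsv[...,1]>150)&(hsv[...,2]>110)).astype(np.uint8)*255
m[:,:290]=0;m[:160]=0;m[240:]=0;m[:,440:]=0
pts=cv2.findNonZero(m);r=cv2.minAreaRect(pts);bx=cv2.boxPoints(r)
h=cv2.convexHull(pts);print(r,[tuple(x) for x in h[:,0].tolist()])
print([ (b.round(0).tolist(),ray(t,*b,.012).round(4).tolist()) for b in bx])
c=img[150:250,140:440].copy()
o=np.zeros((600,800,3),np.uint8);
o[:266]=cv2.resize(c,(800,266),interpolation=cv2.INTER_CUBIC)
o[300:566]=cv2.resize(cv2.cvtColor(m[150:250,140:440],cv2.COLOR_GRAY2RGB),(800,266))
d=img[180:214,218:254];o[266:300,:36]=d
cv2.imwrite("pics/c2.png",o[:,:,::-1])
E
```

```text
(320, 205) [ 12 149 209]
(350, 185) [ 12 148 190]
(235, 193) [ 15  94 189]
(250, 180) [ 15  74 155]
((367.70892333984375, 197.6305694580078), (128.23973083496094, 36.95282745361328), 17.474775314331055) [(429, 198), (426, 226), (415, 229), (409, 230), (301, 196), (329, 177), (405, 190)]
[([301.0, 196.0], [0.6206, 0.0712, 0.012]), ([312.0, 161.0], [0.705, 0.0448, 0.012]), ([434.0, 199.0], [0.6139, -0.2376, 0.012]), ([423.0, 235.0], [0.5318, -0.2076, 0.012])]
```

View pics/c2.png

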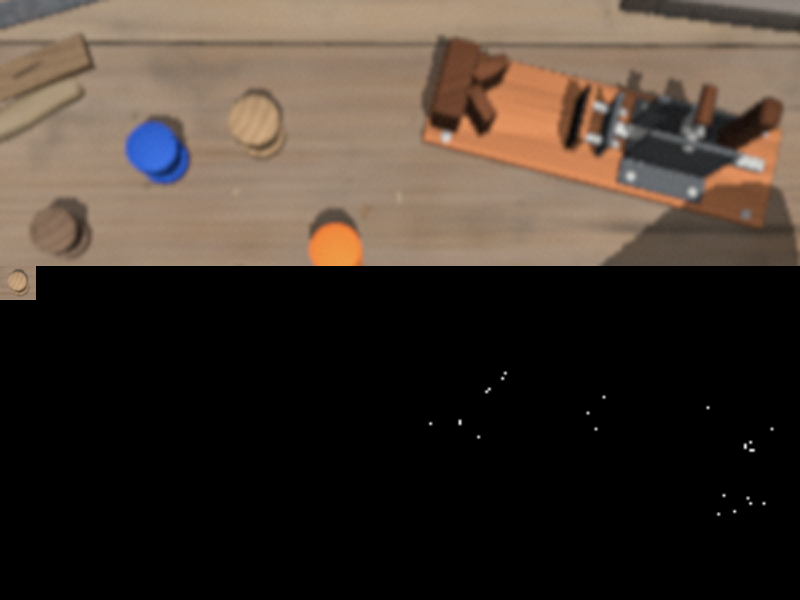

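The crop confirms A (255,121 in the crop, (235.6,195.4) in full): light wood, and its offset flanges match blue's height. The board corners are about (298.2,202.9), (425.8,235.5) and (432.5,198).

```bash
python3 - <<'E'
from h import *
t=np.load("pics/top0.png.npz")
P=[ray(t,u,v,.012) for u,v in((298.2,202.9),(425.8,235.5),(432.5,198))]
print(np.round(P,4), np.linalg.norm(P[0]-P[1]),np.linalg.norm(P[2]-P[1]))
y=(P[0]-P[1])[:2];y/=np.linalg.norm(y);x=np.array([y[1],-y[0]])
print("yaw y",np.degrees(np.arctan2(y[0],y[1])),x,y)
mid=(P[0]+P[1])[:2]/2; # edge at clamp x=-45 (lower world x), y=54
for s in(1,):
    o=mid+ -54e-3*y + .045*x
    print("o",o,"seat",o+.141*y)
    for n,u,v,z in(("handle",141,0,0),): pass
# handle top px (crop 772,105), bar (708,92), z .205/.184
for n,u,v,z in(("handletop",772,106,.205),("bar",708,93,.184),("ptip",0,0,0)):
    q=ray(t,140+u/2.667,150+v/2.667,z);e=q[:2]-o;print(n,q.round(3),e@x,e@y)
print("A",ray(t,235.6,195.4,.07))
hsv=cv2.cvtColor(t["img"],cv2.COLOR_RGB2HSV)
s=ctrl.get_state()
E
```

```text
[[ 0.6043  0.0777  0.012 ]
 [ 0.5295 -0.2132  0.012 ]
 [ 0.6169 -0.2333  0.012 ]] 0.3003275218372768 0.08960574246765764
yaw y 14.418452011914335 [ 0.96850302 -0.2490018 ] [0.2490018  0.96850302]
o [ 0.59707573 -0.13123515] seat [0.63218498 0.00532378]
handletop [ 0.593 -0.161  0.205] 0.0034295652020319427 -0.029577976032910076
bar [ 0.607 -0.122  0.184] 0.007553352911867417 0.011208355809687622
ptip [0.733 0.453 0.   ] -0.01339161827570226 0.599553819333643
A [0.60934588 0.21591199 0.07      ]
```

Emit:
{"method": "drive_tool", "body": {
  "commands": [87,40,-39,0,0,0,-0.122,87,81,-78,0,0,0,-0.244,87,121,-117,0,0,0,-0.366,87,161,-156,0,0,0,-0.488,87,202,-194,0,0,0,-0.61,87,242,-233,0,0,0,-0.732,87,283,-272,0,0,0,-0.854,87,323,-311,0,0,0,-0.976],
  "squeeze": 15
}}

```text
t: 1.15
eef_pos: [0.4106, -0.1851, 0.2416]
tool_rot: [[0.245, 0.97, 0.0], [0.97, -0.245, -0.0], [-0.0, 0.0, -1.0]]
wrist_force: [1.3, -0.7, 0.5]
opening: 0.0873
grip_force: 0.0
```

Emit:
{"method": "drive_tool", "body": {
  "commands": [87,55,12,0,0,0,0,87,110,23,0,0,0,0,87,165,35,0,0,0,0,87,220,46,0,0,0,0,87,275,58,0,0,0,0,87,330,70,0,0,0,0,87,385,82,0,0,0,0,87,439,93,0,0,0,0]
}}

```text
t: 2.15
eef_pos: [0.6096, 0.2172, 0.2412]
tool_rot: [[0.248, 0.969, -0.0], [0.969, -0.248, -0.0], [-0.0, -0.0, -1.0]]
wrist_force: [0.1, -0.5, 0.3]
opening: 0.0871
grip_force: 0.0
```

```bash
python3 - <<'E'
from h import *
d=snap("wrist","w1.png");s=ctrl.get_state();print(s["t"],s["eef_pos"],np.array(s["tool_rot"]).round(3).tolist(),s["joints"],np.array(d["tool_from_camera"]).round(3).tolist())
print(proj(d,[.609,.216,.07]))
E
```

```text
2.2 [0.61256117 0.22370097 0.24136148] [[0.245, 0.969, 0.005], [0.969, -0.245, 0.006], [0.007, 0.004, -1.0]] [0.17678479 0.56225632 1.36576872 0.00555068 1.20721553 0.42255158] [[0.0, -0.959, -0.282, 0.078], [1.0, 0.0, -0.0, -0.001], [0.0, -0.282, 0.959, -0.142], [0.0, 0.0, 0.0, 1.0]]
[275.9 199.4]
```

View pics/w1.png

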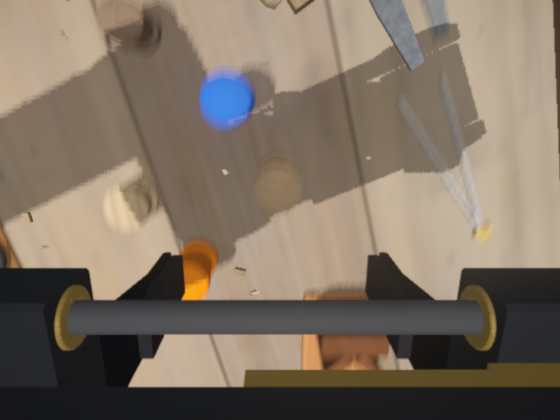

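Wrist view: the tall spool is at about (278,186), in the arm's shadow between the fingers; the arm was still settling. I'll re-shoot now that it is still and measure.

Emit:
{"method": "drive_tool", "body": {
  "commands": [87,0,0,0,0,0,0,87,0,0,0,0,0,0,87,0,0,30,0,0,0,87,0,0,60,0,0,0,87,0,0,60,0,0,0,87,0,0,60,0,0,0,87,0,0,60,0,0,0,87,0,0,60,0,0,0]
}}

```text
t: 3.2
eef_pos: [0.6097, 0.2154, 0.1828]
tool_rot: [[0.248, 0.969, 0.002], [0.969, -0.248, 0.0], [0.001, 0.002, -1.0]]
wrist_force: [-0.6, -0.1, -0.0]
opening: 0.0872
grip_force: 0.0
```

```bash
python3 - <<'E'
from h import *
d=snap("wrist","w2.png");s=ctrl.get_state();print(s["t"],s["eef_pos"])
print(proj(d,[.609,.216,.07]),proj(d,[.609,.216,.0]))
E
```

```text
3.25 [0.60953485 0.21550341 0.18257982]
[274.9 217.4] [274.8 194.6]
```

View pics/w2.png

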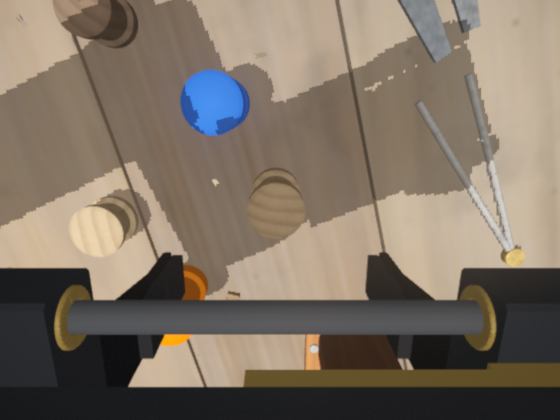

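The spool's top disc is centred at (277,211), against (275,217) predicted, so a few mm off.

```bash
python3 - <<'E'
from h import *
d=np.load("pics/w2.png.npz");q=ray(d,277,211,.07);print(q)
s=ctrl.get_state();R=np.array(s["tool_rot"]);print((R.T@(q-s["eef_pos"])*1000).round(1), (ray(d,306,211,.07)-ray(d,248,211,.07))*1000)
E
```

```text
[0.61161939 0.22026533 0.07      ]
[  5.    0.7 112.6] [ 40.04048977 -10.28243889   0.        ]
```

Emit:
{"method": "drive_tool", "body": {
  "commands": [87,4,1,40,0,0,0,87,4,1,80,0,0,0,87,4,1,110,0,0,0,87,4,1,124,0,0,0,87,4,1,124,0,0,0,35,4,1,124,0,0,0,35,4,1,124,0,0,0,35,4,1,124,0,0,0],
  "squeeze": 12
}}

```text
t: 4.25
eef_pos: [0.6116, 0.2192, 0.0586]
tool_rot: [[0.248, 0.969, 0.002], [0.969, -0.248, 0.0], [0.001, 0.002, -1.0]]
wrist_force: [0.0, -0.3, -0.0]
opening: 0.0649
grip_force: 0.0
```

Emit:
{"method": "drive_tool", "body": {
  "commands": [35,0,0,0,0,0,0,35,0,0,0,0,0,0,35,0,0,-30,0,0,0,35,0,0,-60,0,0,0,35,0,0,-100,0,0,0,35,0,0,-130,0,0,0,35,0,0,-130,0,0,0,35,0,0,-130,0,0,0]
}}

```text
t: 5.25
eef_pos: [0.6101, 0.2189, 0.1864]
tool_rot: [[0.248, 0.969, -0.002], [0.969, -0.248, -0.0], [-0.001, -0.002, -1.0]]
wrist_force: [-0.0, -0.3, 0.0]
opening: 0.0405
grip_force: 11.9
```

```bash
python3 - <<'E'
from h import *
t=snap("top","t2.png");s=ctrl.get_state();print(s["t"],s["eef_pos"],s["opening"],s["grip_force"])
R=np.array(s["tool_rot"]);seat=np.array([.6322,.0053,.012]);y=np.array([.249,.9685,0])
tgt=seat-.015*y;tgt[2]=0.06+.012
print((R.T@(tgt-s["eef_pos"])*1000).round(1))
E
```

```text
5.3 [0.60983753 0.21881112 0.18586647] 0.04039774646297386 11.894030954499613
[-216.1   75.   113.9]
```

Emit:
{"method": "drive_tool", "body": {
  "commands": [35,-40,14,0,0,0,0,35,-85,29,0,0,0,0,35,-130,45,0,0,0,0,35,-175,60,0,0,0,0,35,-205,71,0,0,0,0,35,-216,75,0,0,0,0,35,-216,75,0,0,0,0,35,-216,75,0,0,0,0]
}}

```text
t: 6.3
eef_pos: [0.6296, -0.0073, 0.187]
tool_rot: [[0.247, 0.969, -0.001], [0.969, -0.247, 0.001], [0.0, -0.001, -1.0]]
wrist_force: [0.1, -0.1, 0.4]
opening: 0.0404
grip_force: 11.9
```

```bash
python3 - <<'E'
from h import *
d=snap("wrist","w3.png");s=ctrl.get_state();print(s["t"],s["eef_pos"],s["opening"],s["grip_force"])
o=np.array([.5971,-.1312]);x=np.array([.9685,-.249]);y=np.array([.249,.9685])
# expected projections: V board end corners, V top corners, pad face top corners
for n,cx,cy,z in(("endL",-.045,.205,.012),("endR",.045,.205,.012),("Vtip-",-.033,.1377,.092),("Vtip+",.033,.1377,.092),("apex",0,.1707,.092),("seat",0,.141,.012)):
    print(n,proj(d,[*(o+cx*x+cy*y),z]))
E
```

```text
6.35 [ 0.62965019 -0.00719803  0.18722193] 0.04068769198981237 11.89442422324646
endL [221.  105.6]
endR [331.  105.8]
Vtip- [226.1 211.7]
Vtip+ [325.6 212. ]
apex [276.  162.2]
seat [275.8 182.5]
```

View pics/w3.png

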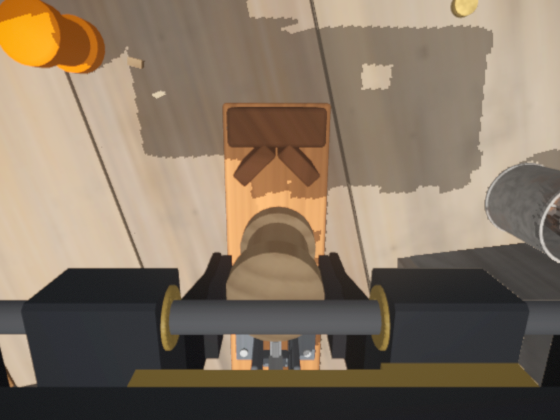

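```bash
python3 - <<'E'
from h import *
d=np.load("pics/w3.png.npz")
o=np.array([.5971,-.1312]);x=np.array([.9685,-.249]);y=np.array([.249,.9685])
for z in(.08,.092):
  for u,v in((277,152),(248,186),(235,178),(305,186),(319,178),(228,107)):
    e=ray(d,u,v,z)[:2]-o;print(z,u,v,(e@x*1000).round(1),(e@y*1000).round(1))
for u,v in((276,279),(278,232)):
  for z in (.198,.128):
    e=ray(d,u,v,z)[:2]-o;print(z,u,v,(e@x*1000).round(1),(e@y*1000).round(1))
E
```

```text
0.08 277 152 0.7 175.7
0.08 248 186 -19.1 152.5
0.08 235 178 -27.8 158.1
0.08 305 186 19.9 152.6
0.08 319 178 29.2 158.2
0.08 228 107 -31.0 204.4
0.092 277 152 0.6 177.2
0.092 248 186 -18.2 155.1
0.092 235 178 -26.5 160.4
0.092 305 186 18.9 155.2
0.092 319 178 27.8 160.5
0.092 228 107 -29.5 204.5
0.198 276 279 -0.1 141.3
0.128 276 279 0.1 106.6
0.198 278 232 0.6 160.5
0.128 278 232 1.2 136.1
```

Emit:
{"method": "drive_tool", "body": {
  "commands": [35,0,0,25,0,0,0,35,0,0,55,0,0,0,35,0,0,85,0,0,0,35,0,0,105,0,0,0,35,0,0,113,0,0,0,35,0,0,115,0,0,0,35,0,0,115,0,0,0,35,0,0,115,0,0,0]
}}

```text
t: 7.35
eef_pos: [0.6314, -0.0077, 0.0746]
tool_rot: [[0.247, 0.969, 0.003], [0.969, -0.247, -0.0], [0.001, 0.003, -1.0]]
wrist_force: [-0.8, 0.8, 5.8]
opening: 0.04
grip_force: 11.9
```

```bash
python3 - <<'E'
from h import *
d=snap("side","s3.png");s=ctrl.get_state();print(s["t"],s["eef_pos"],s["wrist_force"],s["opening"])
w=snap("wrist")["img"]
a=d["img"][130:270,200:340]
c=np.zeros((420,800,3),np.uint8);c[:400,:400]=cv2.resize(a,(400,400),interpolation=cv2.INTER_CUBIC);c[:300,400:]=cv2.resize(w,(400,300));cv2.imwrite("pics/v3.png",c[:,:,::-1])
E
```

```text
7.4 [ 0.63134547 -0.00772995  0.07459857] [-1.58995203  0.77354115  4.587363  ] 0.04013882607879021
```

View pics/v3.png

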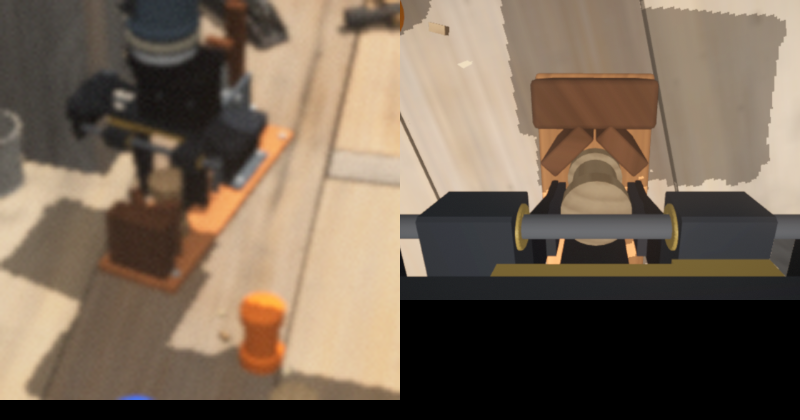

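The spool stands on the bed between the fingers just before the V, with about 5 N of upward contact. I'll release and retreat.

Emit:
{"method": "drive_tool", "body": {
  "commands": [50,0,0,0,0,0,0,70,0,0,0,0,0,0,80,0,0,0,0,0,0,80,0,0,0,0,0,0,80,0,0,-30,0,0,0,80,0,0,-70,0,0,0,80,0,0,-120,0,0,0,80,0,0,-150,0,0,0]
}}

```text
t: 8.45
eef_pos: [0.6309, -0.009, 0.2252]
tool_rot: [[0.249, 0.969, 0.003], [0.969, -0.249, -0.001], [0.0, 0.003, -1.0]]
wrist_force: [0.7, -0.9, -0.5]
opening: 0.0797
grip_force: 0.0
```

Emit:
{"method": "drive_tool", "body": {
  "commands": [87,0,0,-20,0,0,0.15,87,0,0,-30,0,0,0.32,87,-40,0,-30,0,0,0.49,87,-70,0,-30,0,0,0.66,87,-80,0,-30,0,0,0.83,87,-80,0,-30,0,0,1.0,87,-80,0,-30,0,0,1.17,87,-80,0,-30,0,0,1.35]
}}

```text
t: 9.45
eef_pos: [0.6099, -0.0864, 0.2523]
tool_rot: [[0.999, -0.037, -0.001], [-0.037, -0.999, 0.0], [-0.001, -0.0, -1.0]]
wrist_force: [-0.7, -0.3, 0.4]
opening: 0.0872
grip_force: 0.0
```

```bash
python3 - <<'E'
from h import *
s=ctrl.get_state();print(s["t"],s["eef_pos"],s["joints"])
d=snap("wrist","w4.png");e=snap("top","t4.png");f=snap("side","s4.png")
c=np.zeros((600,800,3),np.uint8);c[:420,:560]=d["img"];
c[:420,560:]=cv2.resize(f["img"][130:290,210:302],(240,420));c[420:600,:500]=cv2.resize(e["img"][155:245,210:460],(500,180))
cv2.imwrite("pics/v4.png",c[:,:,::-1])
E
```

```text
9.45 [ 0.60992207 -0.0864417   0.25228733] [-3.21985832e-01  5.04003964e-01  1.44395274e+00  4.15106511e-05
  1.19427162e+00  1.28532871e+00]
```

View pics/v4.png

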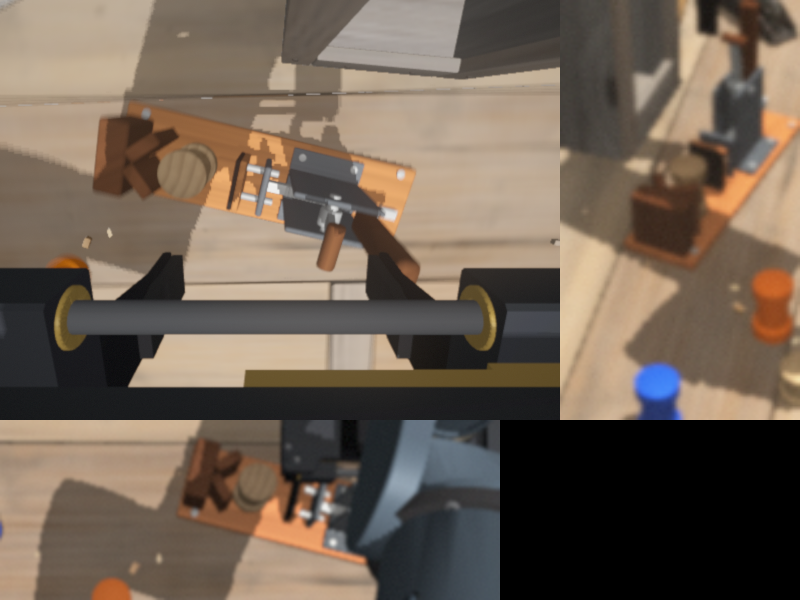

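The spool stands upright in front of the V and the pad is clear of it. The wrist view shows the trigger bar running from (338,228) to (326,266), with the handle's upper end towards (408,268).

```bash
python3 - <<'E'
from h import *
d=np.load("pics/w4.png.npz");print(d["M"].round(3)[:3,3])
o=np.array([.5971,-.1312]);x=np.array([.9685,-.249]);y=np.array([.249,.9685])
P=lambda a,b,z:proj(d,[*(o+a*x+b*y),z])
print("bar ends",P(-.015,.011,.178),P(.015,.011,.178),"handle top",P(0,-.029,.205),"board corner",P(.045,-.097,.012),P(.045,.205,.012))
for u,v,z in((338,228,.178),(326,266,.178),(331,245,.184),(405,262,.205)):
    e=ray(d,u,v,z)[:2]-o;print(u,v,(e@x*1000).round(1),(e@y*1000).round(1))
for u,v,z in((414,167,.012),(130,101,.012)):
    e=ray(d,u,v,z)[:2]-o;print("corner",(e@x*1000).round(1),(e@y*1000).round(1))
s=ctrl.get_state();R=np.array(s["tool_rot"])
for b in(-.010,):
    q=np.array([*(o+.0*x+b*y),.18]);print((R.T@(q-s["eef_pos"])*1000).round(1))
yy=np.array([*-y,0]);print("turn",np.arctan2(np.cross(R[:,1],yy)@R[:,2],R[:,1]@yy))
E
```

```text
[ 0.687 -0.089  0.395]
bar ends [325.8 268.1] [338.1 224.2] handle top [408.  278.8] board corner [421.  168.3] [128.8 103.2]
338 228 12.6 10.5
326 266 -13.5 11.2
331 245 3.0 13.2
405 262 9.4 -24.2
corner 44.7 -89.5
corner 47.3 204.0
[-13.8  55.   72.4]
turn 0.22415167154665183
```

```bash
python3 - <<'E'
from h import *
t=np.load("pics/top0.png.npz");d=np.load("pics/w4.png.npz")
for u,v in((375,152),(450,162)):print(ray(t,u,v,0))
for u,v in((284,62),(455,77),(560,62)):print(ray(d,u,v,0))
E
```

```text
[ 0.73074933 -0.1062576   0.        ]
[ 0.70677853 -0.28404721  0.        ]
[ 0.72505469 -0.09817243  0.        ]
[ 0.70492772 -0.26787561  0.        ]
[ 0.71511348 -0.36963168  0.        ]
```

Emit:
{"method": "drive_tool", "body": {
  "commands": [87,-20,0,0,0,0,-0.182,87,-40,0,0,0,0,-0.364,87,-40,0,0,0,0,-0.546,87,-40,0,0,0,0,-0.728,87,-40,0,0,0,0,-0.91,87,-40,0,0,0,0,-1.092,87,-40,0,0,0,0,-1.274,87,-40,0,0,0,0,-1.456]
}}

```text
t: 10.6
eef_pos: [0.5701, -0.0851, 0.2525]
tool_rot: [[0.135, 0.991, -0.0], [0.991, -0.135, 0.0], [0.0, -0.0, -1.0]]
wrist_force: [0.0, 0.6, 0.0]
opening: 0.0873
grip_force: 0.0
```

Emit:
{"method": "drive_tool", "body": {
  "commands": [87,0,0,0,0,0,-0.183,87,0,0,0,0,0,-0.366,87,0,0,0,0,0,-0.549,87,0,0,0,0,0,-0.732,87,-13,8,0,0,0,-0.915,87,-26,16,0,0,0,-1.098,87,-39,24,0,0,0,-1.281,87,-52,33,0,0,0,-1.461]
}}

```text
t: 11.6
eef_pos: [0.5954, -0.1417, 0.2525]
tool_rot: [[-0.97, 0.243, -0.0], [0.243, 0.97, 0.0], [0.0, 0.0, -1.0]]
wrist_force: [0.1, -0.2, 0.3]
opening: 0.0872
grip_force: 0.0
```

Emit:
{"method": "drive_tool", "body": {
  "commands": [87,0,0,0,0,0,0,87,0,0,0,0,0,0,87,0,0,0,0,0,0,87,0,0,0,0,0,0,87,0,0,0,0,0,0,87,0,0,0,0,0,0,87,0,0,0,0,0,0,87,0,0,0,0,0,0]
}}

```text
t: 12.6
eef_pos: [0.5953, -0.1414, 0.2526]
tool_rot: [[-0.968, 0.252, 0.0], [0.252, 0.968, 0.0], [-0.0, 0.0, -1.0]]
wrist_force: [-0.3, 0.3, 0.6]
opening: 0.0869
grip_force: 0.0
```

```bash
python3 - <<'E'
from h import *
d=snap("wrist","w5.png");s=ctrl.get_state();R=np.array(s["tool_rot"]);print(s["t"],s["joints"])
o=np.array([.5971,-.1312]);x=np.array([.9685,-.249]);y=np.array([.249,.9685])
P=lambda a,b,z:proj(d,[*(o+a*x+b*y),z])
print("bar ends",P(-.015,.011,.178),P(.015,.011,.178),"handle top",P(0,-.029,.205),"pad",P(-.023,.075,.075),P(.023,.075,.075))
q=np.array([*(o-.01*y),.178]);print((R.T@(q-s["eef_pos"])*1000).round(1))
print("turn",np.arctan2(np.cross(R[:,1],[*y,0])@R[:,2],R[:,1]@[*y,0]))
E
```

```text
12.65 [-4.15506663e-01  4.97800752e-01  1.45484711e+00  2.63082103e-05
  1.18900114e+00 -1.73145284e+00]
bar ends [308.3 211.6] [307.2 257.4] handle top [239.1 251.9] pad [371.9 169.2] [368.3 219.9]
[ 0.8  0.2 74.5]
turn -0.0032114843343118323
```

View pics/w5.png

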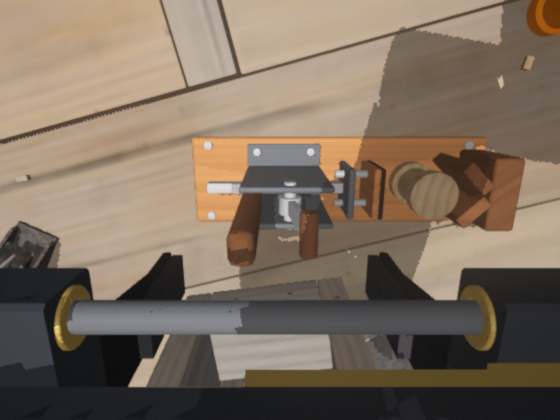

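The bar is at (309,210)–(309,258) and the handle top at (241,250), both within 2 px of prediction. The pad is at column 373, the holder plate at 347 and the spool top at (433,195). I'll descend onto the trigger.

Emit:
{"method": "drive_tool", "body": {
  "commands": [87,1,0,25,0,0,0,87,1,0,50,0,0,0,87,1,0,68,0,0,0,87,1,0,74,0,0,0,87,1,0,74,0,0,0,75,1,0,74,0,0,0,65,1,0,74,0,0,0,60,1,0,74,0,0,0],
  "squeeze": 12
}}

```text
t: 13.65
eef_pos: [0.5946, -0.1411, 0.1791]
tool_rot: [[-0.968, 0.252, 0.001], [0.252, 0.968, -0.0], [-0.001, -0.0, -1.0]]
wrist_force: [0.5, -0.5, -0.3]
opening: 0.0648
grip_force: 0.0
```

```bash
cat >> h.py <<'E'
O=np.array([.5971,-.1312]);X=np.array([.9685,-.249]);Y=np.array([.249,.9685])
def strip(f,z=.075,xs=(-.012,.0,.012),y0=.04,y1=.16):
    d=snap("wrist",f);s=ctrl.get_state();print(s["t"],s["eef_pos"].round(4) if hasattr(s["eef_pos"],"round") else s["eef_pos"],s["opening"],s["grip_force"],s["wrist_force"])
    for a in xs:
        r=[]
        for b in np.arange(y0,y1,.002):
            u,v=proj(d,[*(O+a*X+b*Y),z])
            r.append(int(d["img"][int(round(v)),int(round(u)),0]) if 0<=u<559.5 and 0<=v<419.5 else -1)
        print("x",a,r)
    return d
E
python3 - <<'E'
from h import *
d=strip("p0.png")
print(proj(d,[*(O+.09*Y),.075]),proj(d,[*(O-.023*X+.09*Y),.075]))
E
```

```text
13.7 [ 0.5945 -0.1411  0.179 ] 0.06356045014137071 0.0 [ 0.07014387 -0.1539613   0.66237492]
x -0.012 [147, 152, 152, 152, 150, 66, 63, 63, 83, 93, 91, 107, 92, 95, 96, 94, 90, 94, 95, 143, 152, 138, 47, 52, 95, 138, 136, 126, 90, 91, 91, 89, 89, 91, 95, 94, 93, 94, 132, 138, 140, 146, 149, 147, 136, 139, 146, 148, 145, 132, 134, 141, 144, 142, 129, 67, 64, 66, 65, 66]
x 0.0 [84, 84, 81, 65, 58, 57, 57, 59, 82, 88, 84, 120, 93, 96, 96, 92, 89, 90, 91, 129, 146, 138, 48, 57, 147, 147, 147, 140, 138, 138, 129, 101, 94, 93, 93, 92, 144, 144, 140, 145, 150, 151, 141, 138, 143, 148, 149, 144, 141, 147, 149, 149, 143, 137, 143, 146, 145, 90, 84, 84]
x 0.012 [160, 159, 159, 159, 159, 104, 56, 55, 81, 87, 81, 156, 157, 157, 143, 89, 89, 91, 96, 148, 153, 148, 48, 51, 153, 154, 154, 153, 153, 152, 152, 152, 153, 151, 151, 149, 101, 124, 142, 147, 149, 146, 134, 139, 143, 144, 143, 136, 136, 143, 146, 146, 137, 138, 208, 194, 75, 67, 67, 70]
[417.7 221. ] [421.3 188.7]
```

Pad face is at clamp y ≈ 87 mm, so the gap to the seated spool is about 33 mm, within the given range. Pumping now, shifting the tool with the closing so the handle side stays put.

Emit:
{"method": "drive_tool", "body": {
  "commands": [54,0,0,0,0,0,0,50,0,-2,0,0,0,0,46,0,-4,0,0,0,0,42,0,-6,0,0,0,0,38,0,-8,0,0,0,0,36,0,-9,0,0,0,0,36,0,-9,0,0,0,0,36,0,-9,0,0,0,0],
  "squeeze": 14
}}

```text
t: 14.7
eef_pos: [0.5921, -0.1499, 0.179]
tool_rot: [[-0.968, 0.252, 0.0], [0.252, 0.968, -0.0], [-0.0, -0.0, -1.0]]
wrist_force: [-0.9, 4.9, 5.5]
opening: 0.0364
grip_force: 4.3
```

```bash
python3 - <<'E'
from h import *
d=strip("p1.png",xs=(0,))
E
```

```text
14.75 [ 0.5921 -0.1499  0.1789] 0.036129162718116094 4.280960466567194 [-0.32627025  4.89257542  5.2497794 ]
x 0 [88, 88, 88, 90, 147, 157, 95, 66, 67, 64, 61, 60, 59, 60, 88, 91, 84, 98, 99, 99, 98, 93, 93, 93, 97, 147, 151, 97, 50, 59, 111, 99, 97, 98, 96, 97, 140, 151, 146, 149, 154, 156, 149, 143, 149, 152, 154, 152, 144, 150, 154, 154, 147, 143, 147, 151, 151, 107, 89, 88]
```

Stroke 1 moved the pad by about 12 mm. Release and do stroke 2.

Emit:
{"method": "drive_tool", "body": {
  "commands": [42,0,3,0,0,0,0,50,0,7,0,0,0,0,60,0,9,0,0,0,0,60,0,9,0,0,0,0,60,0,9,0,0,0,0,60,0,9,0,0,0,0,58,0,9,0,0,0,0,54,0,9,0,0,0,0]
}}

```text
t: 15.75
eef_pos: [0.5944, -0.1411, 0.1786]
tool_rot: [[-0.968, 0.252, 0.0], [0.252, 0.968, -0.0], [-0.0, -0.0, -1.0]]
wrist_force: [-0.0, -0.1, 0.3]
opening: 0.0557
grip_force: 0.0
```

Emit:
{"method": "drive_tool", "body": {
  "commands": [54,0,0,0,0,0,0,50,0,-2,0,0,0,0,46,0,-4,0,0,0,0,42,0,-6,0,0,0,0,38,0,-8,0,0,0,0,36,0,-9,0,0,0,0,36,0,-9,0,0,0,0,36,0,-9,0,0,0,0]
}}

```text
t: 16.75
eef_pos: [0.5921, -0.1499, 0.179]
tool_rot: [[-0.968, 0.252, 0.0], [0.252, 0.968, -0.0], [-0.0, -0.0, -1.0]]
wrist_force: [-0.2, 2.1, 4.2]
opening: 0.0362
grip_force: 4.6
```

```bash
python3 - <<'E'
from h import *
d=strip("p2.png",xs=(-.012,0,.012))
E
```

```text
16.8 [ 0.5921 -0.1499  0.179 ] 0.03635201663753472 4.579036499198992 [-0.8701549   3.89511898  4.65546022]
x -0.012 [105, 129, 125, 125, 126, 125, 129, 150, 152, 152, 151, 151, 151, 150, 146, 63, 62, 62, 63, 63, 89, 93, 88, 98, 99, 97, 93, 93, 96, 97, 137, 156, 154, 87, 49, 87, 98, 97, 98, 138, 144, 147, 151, 153, 152, 140, 143, 150, 152, 151, 138, 139, 146, 147, 145, 120, 69, 70, 69, 69]
x 0 [88, 88, 88, 90, 147, 159, 158, 157, 157, 157, 154, 69, 66, 66, 65, 61, 60, 60, 60, 70, 88, 90, 88, 100, 101, 96, 92, 92, 93, 93, 110, 149, 150, 72, 51, 87, 96, 147, 149, 145, 149, 154, 155, 147, 144, 148, 152, 155, 149, 145, 151, 153, 153, 148, 143, 148, 151, 147, 91, 88]
x 0.012 [165, 165, 164, 164, 165, 164, 164, 163, 163, 163, 162, 163, 162, 163, 162, 125, 58, 58, 58, 65, 89, 88, 127, 159, 151, 98, 92, 92, 95, 98, 127, 159, 154, 57, 51, 125, 140, 96, 134, 147, 152, 153, 150, 138, 144, 149, 149, 150, 140, 151, 211, 214, 216, 207, 207, 213, 144, 93, 92, 94]
```

Stroke 2 added about 12 mm more, leaving about 9 mm to a seated spool. Stroke 3 can be full.

Emit:
{"method": "drive_tool", "body": {
  "commands": [42,0,3,0,0,0,0,50,0,7,0,0,0,0,60,0,9,0,0,0,0,60,0,9,0,0,0,0,60,0,9,0,0,0,0,60,0,9,0,0,0,0,58,0,9,0,0,0,0,54,0,9,0,0,0,0]
}}

```text
t: 17.8
eef_pos: [0.5944, -0.1411, 0.1786]
tool_rot: [[-0.968, 0.252, 0.0], [0.252, 0.968, -0.0], [-0.0, -0.0, -1.0]]
wrist_force: [0.0, 0.0, 0.4]
opening: 0.0557
grip_force: 0.0
```

Emit:
{"method": "drive_tool", "body": {
  "commands": [54,0,0,0,0,0,0,52,0,-1,0,0,0,0,50,0,-2,0,0,0,0,48,0,-3,0,0,0,0,46,0,-4,0,0,0,0,44,0,-5,0,0,0,0,42,0,-6,0,0,0,0,42,0,-6,0,0,0,0]
}}

```text
t: 18.8
eef_pos: [0.5928, -0.1469, 0.1787]
tool_rot: [[-0.968, 0.252, 0.0], [0.252, 0.968, -0.0], [-0.0, -0.0, -1.0]]
wrist_force: [0.6, 2.7, 3.1]
opening: 0.0425
grip_force: 5.5
```

```bash
python3 - <<'E'
from h import *
d=strip("p3.png",xs=(-.012,0,.012))
E
```

```text
18.85 [ 0.5928 -0.1469  0.1787] 0.042175716553066546 5.443167367338901 [-0.5828223   1.82574557  3.09572548]
x -0.012 [122, 132, 123, 129, 121, 128, 123, 120, 126, 118, 135, 151, 151, 149, 148, 148, 147, 146, 119, 60, 61, 62, 62, 71, 93, 92, 89, 97, 98, 95, 91, 93, 94, 96, 132, 155, 150, 54, 48, 81, 97, 97, 97, 135, 142, 145, 150, 151, 147, 139, 141, 149, 151, 148, 136, 138, 146, 147, 142, 122]
x 0 [87, 88, 87, 97, 157, 157, 157, 157, 156, 156, 156, 156, 155, 155, 123, 63, 65, 65, 63, 60, 59, 59, 61, 68, 91, 88, 90, 98, 98, 96, 92, 91, 92, 91, 110, 148, 148, 71, 50, 89, 101, 151, 145, 143, 148, 152, 153, 146, 142, 147, 151, 153, 149, 143, 149, 151, 152, 143, 142, 146]
x 0.012 [164, 163, 163, 163, 163, 163, 163, 163, 162, 162, 161, 161, 162, 162, 161, 161, 160, 160, 151, 62, 59, 58, 59, 66, 88, 87, 130, 157, 136, 92, 91, 92, 94, 97, 127, 158, 153, 58, 51, 126, 139, 95, 130, 145, 150, 152, 150, 138, 142, 147, 148, 155, 203, 205, 212, 215, 212, 140, 142, 153]
```

Emit:
{"method": "drive_tool", "body": {
  "commands": [41,0,-0.5,0,0,0,0,40,0,-1,0,0,0,0,39,0,-1.5,0,0,0,0,38,0,-2,0,0,0,0,37,0,-2.5,0,0,0,0,36,0,-3,0,0,0,0,36,0,-3,0,0,0,0,36,0,-3,0,0,0,0]
}}

```text
t: 19.85
eef_pos: [0.5921, -0.1499, 0.1787]
tool_rot: [[-0.968, 0.252, 0.0], [0.252, 0.968, -0.0], [-0.0, -0.0, -1.0]]
wrist_force: [-0.8, 1.0, 5.7]
opening: 0.036
grip_force: 5.3
```

```bash
python3 - <<'E'
from h import *
d=strip("p4.png",xs=(-.012,0,.012))
E
```

```text
19.9 [ 0.5921 -0.1499  0.1787] 0.03594252321456979 5.2792687581677455 [-1.23655617  1.64015408  4.66146991]
x -0.012 [109, 131, 126, 129, 129, 125, 129, 121, 123, 119, 129, 118, 141, 150, 150, 150, 148, 147, 147, 147, 109, 61, 61, 62, 60, 65, 89, 92, 92, 98, 98, 94, 92, 92, 95, 96, 116, 155, 152, 78, 49, 86, 96, 98, 97, 120, 142, 144, 149, 152, 151, 139, 142, 150, 151, 149, 135, 137, 145, 148]
x 0 [88, 89, 87, 90, 146, 158, 158, 157, 157, 157, 156, 156, 156, 156, 155, 155, 72, 60, 61, 60, 60, 59, 59, 59, 60, 65, 89, 89, 93, 98, 99, 96, 93, 92, 92, 92, 122, 149, 149, 96, 51, 80, 96, 149, 150, 144, 149, 152, 154, 151, 141, 146, 151, 153, 152, 142, 148, 152, 152, 148]
x 0.012 [165, 164, 164, 164, 164, 164, 163, 163, 163, 162, 163, 162, 163, 162, 162, 161, 162, 161, 161, 160, 139, 62, 59, 59, 59, 63, 86, 88, 144, 157, 120, 92, 92, 94, 96, 98, 116, 157, 155, 75, 52, 88, 143, 97, 109, 144, 150, 152, 152, 142, 203, 213, 215, 215, 204, 203, 148, 150, 151, 202]
```

Stroke 3 added 12 mm and now carries the spool with the pad, with no compression yet. Stroke 4 goes in small steps.

Emit:
{"method": "drive_tool", "body": {
  "commands": [42,0,3,0,0,0,0,50,0,7,0,0,0,0,60,0,9,0,0,0,0,60,0,9,0,0,0,0,60,0,9,0,0,0,0,60,0,9,0,0,0,0,58,0,9,0,0,0,0,54,0,9,0,0,0,0]
}}

```text
t: 20.9
eef_pos: [0.5944, -0.141, 0.1785]
tool_rot: [[-0.968, 0.252, 0.0], [0.252, 0.968, 0.0], [-0.0, 0.0, -1.0]]
wrist_force: [0.9, 0.6, 0.2]
opening: 0.0553
grip_force: 0.0
```

Emit:
{"method": "drive_tool", "body": {
  "commands": [54,0,0,0,0,0,0,53,0,-0.5,0,0,0,0,52,0,-1,0,0,0,0,51,0,-1.5,0,0,0,0,50,0,-2,0,0,0,0,49,0,-2.5,0,0,0,0,48,0,-3,0,0,0,0,48,0,-3,0,0,0,0]
}}

```text
t: 21.9
eef_pos: [0.5936, -0.144, 0.1786]
tool_rot: [[-0.968, 0.252, 0.0], [0.252, 0.968, -0.0], [-0.0, -0.0, -1.0]]
wrist_force: [0.3, 0.1, 1.2]
opening: 0.0483
grip_force: 8.5
```

```bash
cat > m.py <<'E'
from h import *
import sys
def edges(d,z=.075):
    M=[]
    g=cv2.GaussianBlur(d["img"][...,0],(3,3),0).astype(np.float32)
    ys=np.arange(.05,.155,.0005);r=[]
    for a in np.arange(-.012,.0121,.004):
        p=np.array([proj(d,[*(O+a*X+b*Y),z]) for b in ys],np.float32)
        r.append(cv2.remap(g,p[None,:,0],p[None,:,1],cv2.INTER_LINEAR)[0])
    r=np.median(r,0)
    def cross(i0,lvl,up):
        for i in range(i0,len(r)-1):
            if (r[i]<lvl<=r[i+1]) if up else (r[i]>=lvl>r[i+1]): return i
    # dark rubber: narrow minimum after bright pad top
    k=None
    for i in range(len(r)-8,16,-1):
        if r[i]<62 and r[i-8:i].max()>115 and i>60: k=i;break
    a=cross(k-10,100,False);b=cross(0,75,True) if False else None
    pl=[i for i in range(10,k-20) if r[i]<72 and r[i+3]>80]
    print("rubber",ys[a] if a else None,"end",ys[k],"plate edge",[float(ys[i].round(4)) for i in pl][-1:], "gap",(ys[a]-ys[pl[-1]]).round(4) if pl and a else None)
for f in sys.argv[1:]:
    if f.startswith("new:"):
        d=snap("wrist",f[4:]);s=ctrl.get_state();print(s["t"],s["opening"],s["grip_force"],s["wrist_force"])
    else: d=np.load("pics/"+f+".npz")
    print(f);edges(d)
E
python3 m.py p0.png p1.png p2.png p3.png p4.png new:p5.png
```

```text
p0.png
rubber 0.08250000000000003 end 0.08550000000000003 plate edge [0.055] gap 0.0275
p1.png
rubber 0.09400000000000004 end 0.09700000000000004 plate edge [0.0665] gap 0.0275
p2.png
rubber 0.10550000000000005 end 0.10900000000000006 plate edge [0.078] gap 0.0275
p3.png
rubber 0.11350000000000006 end 0.11700000000000006 plate edge [0.086] gap 0.0275
p4.png
rubber 0.11750000000000006 end 0.12100000000000007 plate edge [0.0905] gap 0.027
21.95 0.048038796946239824 8.630894274974708 [-0.52248763 -0.6444511   1.24585685]
new:p5.png
rubber 0.11800000000000006 end 0.12200000000000007 plate edge [0.0935] gap 0.0245
```

Seated: the plate-to-pad gap went from 27.5 to 24.5, so about 3 mm compressed at opening 48. About 7 mm more of bar travel is needed. Going to 43 first.

Emit:
{"method": "drive_tool", "body": {
  "commands": [47,0,-0.5,0,0,0,0,46,0,-1,0,0,0,0,45,0,-1.5,0,0,0,0,44,0,-2,0,0,0,0,43,0,-2.5,0,0,0,0,43,0,-2.5,0,0,0,0,43,0,-2.5,0,0,0,0,43,0,-2.5,0,0,0,0]
}}

```text
t: 22.95
eef_pos: [0.593, -0.1464, 0.1786]
tool_rot: [[-0.968, 0.252, 0.0], [0.252, 0.968, -0.0], [-0.0, -0.0, -1.0]]
wrist_force: [-1.3, 0.7, 2.3]
opening: 0.0429
grip_force: 10.4
```

```bash
python3 m.py new:p6.png
```

```text
23.0 0.04312594110411354 10.379033067729324 [0.15414502 1.33653967 1.91212994]
new:p6.png
rubber 0.11850000000000006 end 0.12200000000000007 plate edge [0.097] gap 0.0215
```

About 6 mm now; 3 mm more bar travel gives about 8.

Emit:
{"method": "drive_tool", "body": {
  "commands": [42.5,0,-0.3,0,0,0,0,42,0,-0.6,0,0,0,0,41,0,-1,0,0,0,0,40.5,0,-1.3,0,0,0,0,40.5,0,-1.3,0,0,0,0,40.5,0,-1.3,0,0,0,0,40.5,0,-1.3,0,0,0,0,40.5,0,-1.3,0,0,0,0]
}}

```text
t: 24.0
eef_pos: [0.5927, -0.1477, 0.1786]
tool_rot: [[-0.968, 0.252, 0.0], [0.252, 0.968, -0.0], [-0.0, -0.0, -1.0]]
wrist_force: [0.5, 0.2, 3.1]
opening: 0.0407
grip_force: 10.8
```

Emit:
{"method": "drive_tool", "body": {
  "commands": [40.5,0,0,0,0,0,0,40.5,0,0,0,0,0,0,40.5,0,0,0,0,0,0,40.5,0,0,0,0,0,0,40.5,0,0,0,0,0,0,40.5,0,0,0,0,0,0,40.5,0,0,0,0,0,0,40.5,0,0,0,0,0,0]
}}

```text
t: 25.0
eef_pos: [0.5927, -0.1477, 0.1786]
tool_rot: [[-0.968, 0.252, 0.0], [0.252, 0.968, -0.0], [-0.0, -0.0, -1.0]]
wrist_force: [-1.1, 0.5, 3.6]
opening: 0.0411
grip_force: 10.8
```

```bash
python3 m.py new:p7.png
```

```text
25.05 0.0406080099036043 10.822010666015558 [-0.14453714  0.85734818  3.40534926]
new:p7.png
rubber 0.11850000000000006 end 0.12200000000000007 plate edge [0.0985] gap 0.02
```

```bash
python3 -c "
from workcell import ctrl
print(ctrl.sign_off())"
```

```text
the job is handed in; nothing more can be done
None
```

I placed the tall spool in front of the V and pumped the clamp until the pad was pushed back about 7.5 mm (measured in the wrist camera). I handed the job in at about 25 s with the trigger still held at about 11 N; the sign-off gave no verdict.

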